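# Click the stop sleeve onto the inspection stand

## Robot

A 6-joint arm with a two-finger parallel gripper is mounted at the origin on a cart in front of the work surface, level with it; the furniture and walls round the work are solid. World frame = base frame: x ahead of the robot, y to its left, z up, the work surface at z = 0. Lengths are in m, angles in rad, forces in N, time in s.
With the tool pointing down it reaches from about 0.3 to 0.875 m from the base axis. Payload 6.4 kg.
Tool frame: the origin (TCP) lies at the very end of the fingers, on their centre line; the grasp point (between the pads) lies r.grasp_offset behind it (r.grasp_offset is the distance from the TCP to the grasp point, in m); z points along the fingers, y is the line along which they close (so a half turn about z gives the same grasp; the last joint's range is limited). The gripper opens to 85 mm and grips with 20 to 120 N. Pads are 22 mm wide; open, the fingers measure 114 mm over their backs; the gripper's body (76 mm by 85 mm) begins 54 mm behind the grasp point. The pads swing forward as they close: fully open they stand 13 mm farther back than shut.
Start: joints at [1.097, 0.181, 1.607, -0, 1.354, -0.206], TCP at [0.152, 0.555, 0.231] pointing down, gripper open.
Joint ranges: [-2.99, 2.99], [-0.89, 2.07], [0.3, 2.58], [-1.14, 4.28], [0, 2.63], [-3.12, 3.12]. Speed limits (rad/s): [2.57, 2.57, 3.01, 3.14, 3.14, 3.14].

## Interface

Orientations are given as a rotation vector (axis times angle).
In Python, from cell import r gives the robot as it stands.
- The arm moves only by the shell command python3 -m pendant 'ROWS' [OPENING] [FORCE]. ROWS is JSON, a list of rows, each a list of 6 numbers: the shift along the tool's x, y, z in m, then the turn, a rotation vector about the tool's x, y, z in degrees. A call has 1 to 10 rows; each row is the pose to reach, as a shift and turn from the pose commanded when the call began, along the tool's axes at that moment; what a row does not reach only later rows make up. A row lasts 1/12 s, in which the tool goes at most 41.7 mm and 7.16 degrees, less where a joint would pass 70% of its speed; a pose out of reach is approached as far as the arm can. A call with a gripper value outside its range is refused whole. OPENING is the closure, from -1 (fully open) to 1 (shut), set as the call begins (- or left out, the last holds). The fingers move at their own pace and stop on an object; FORCE is the grip in N (left out, the last holds). Time passes only in rows, so rows that repeat a pose let the fingers close. It gives the time, the measured TCP pose, the force, the opening and the grip force at its end, in the units of the state.
- r.get_obs(): the state, without advancing time (a new reading comes with each control period).
- r.get_image(name): name is "side" or "top"; returns a dict with "img" (400x640x3 uint8, blue, green, red), "fov_y" (degrees; the focal length in pixels is half the picture's height over the tangent of half this angle, whatever the lens; pixels are square), "cx", "cy" (the principal point, pixels), "cam_to_world" (4x4, takes a point from camera to world coordinates). Camera axes: x right, y down, z forward; pixel columns grow to the right and rows downward; lengths in m; the calibration is good to about 2 mm. A picture is of the moment at which its call begins. There is no depth.
- r.sign_off(): hands the job in; it is judged then, once.
The state is a dict: "t": time; "joint_positions": joint angles; "joint_vel": joint speeds; "effort": joint torques, N m; "tcp_pos": TCP position; "orientation": TCP orientation; "wrist_force": force on the tool from outside, world axes, zero at the start; "wrist_torque": the same for the moment, N m; "opening": finger opening in m; "grasp_force": force on a finger pad.
Only numpy, scipy, OpenCV 4.12 (cv2) and the standard library are available. Lean on these libraries where they do the work, as an engineer would, in place of code of your own. Each camera call takes 0.05 s, during which the arm holds its last target. There are 200 camera calls.

## Task

Slide the flanged stop sleeve, flange downward, over the upright pillar of the inspection stand and down until the pillar's sprung balls click into the groove inside the sleeve, then let go and leave it locked there at that height, not above it and not pushed on past it. Guide it down: do not drop it onto the pillar or ram it against the base, and leave the plain spacer tube, the multimeter, the torch and the screw tin undisturbed.

Things in the scene. Friction and masses are not known exactly. Their poses are not given: they have to be found in the camera images.
- stand: Inspection stand, fixed on the worktop: dark steel base plate 110 x 110 x 15 mm with an upright round steel pillar, 22 mm diameter, in its middle. A low collar round the pillar's foot ends 18 mm above the worktop. Origin at the centre of the plate's underside, on the worktop; z up along the pillar's axis.
- pillar_tip (a point): Centre of the pillar's tip, 120 mm above the worktop; the top 11 mm taper like a cone to 9 mm diameter. Two greased, sprung steel balls of 12 mm diameter stick out 3 mm from the pillar, diametrically across from each other in any direction, both at one height, which is set anew each time between 60 and 90 mm above the worktop and is not reported: they show only as two small bumps and by feel.
- sleeve: Stop sleeve, turned aluminium, standing loose on its flange on the worktop: flange 60 mm diameter, 10 mm thick, at the bottom; neck 42 mm diameter above it; 70 mm high in all; 0.19 to 0.30 kg. A 24 mm bore runs right through, its mouth bevelled. Origin at the centre of its underside, z up along the bore; its turn about z does not matter.
- groove (a point): Middle of the ring groove inside the sleeve's bore, 35 mm above the underside, 10 mm wide and 3.5 mm deep. The sleeve is locked when this is level with the balls; within about 2 mm of that height the balls draw the released sleeve home and hold its weight.
- neck (a point): Point on the sleeve's axis, 62 mm above its underside (8 mm below its top), at a good height for the finger pads: grasp the neck there from above, 42 mm wide.
- ball_a (a joint): How far one ball of the pillar is pressed into it, in m: 0 fully out, about 0.002 while the plain bore runs over it (at most 0.005), back to 0 when it sits in the groove.
- ball_b (a joint): The same for the other ball. Pushing the sleeve's lower lip over the balls takes about 4 to 14 N; then it slides on under a low, steady force of a few N for some 25 mm, is pulled down by 2 N or more as the balls snap into the groove (the click), and pushing on out of it takes about as much again.
- spacer: Plain aluminium spacer tube, 42 mm diameter, 48 mm high, 25 mm bore, without flange or groove; stands on the worktop near the sleeve (either may be on either side) and is to be left alone. Origin at the centre of its underside.
- multimeter: Hand multimeter, 129 x 69 x 38 mm, lying behind the work; leave alone. Origin at its underside.
- torch_near: Black pocket torch, 92 x 26 x 26 mm, lying behind the sleeve and tube; leave alone. Origin at its underside.
- screw_tin: Round screw tin, 51 mm diameter, 25 mm high, behind the stand; leave alone. Origin at its underside.

How it is judged:
On the way:
1. the sleeve is threaded on the pillar and its bore presses a ball in (horizontal distance between sleeve and stand below 0.004 m and z of sleeve in the frame of stand below 0.09 m and angle between sleeve's own z axis and vertical below 0.15 rad and value of joint any of ball_a, ball_b above 0.0012 m), for 0.1 s.
At the end, for the whole second after the job is handed in: The sleeve is upright (within 0.1 rad) on the pillar, its axis within 4 mm of the pillar's, its underside 22.5 to 57.5 mm above the worktop with the balls inside its length and both sprung out into its groove (each pressed in by less than 1.1 mm), at rest and released (horizontal distance between sleeve and stand below 0.004 m and z of sleeve in the frame of stand between 0.0225 and 0.0575 m and angle between sleeve's own z axis and vertical below 0.1 rad and value of joint each of ball_a, ball_b below 0.0011 m and linear speed of sleeve below 0.02 m/s and contact force between sleeve and the fingers below 0.1 N); the robot touches nothing.
It fails at once if the sleeve is dropped down the pillar (faster than 0.4 m/s) (horizontal distance between sleeve and stand below 0.006 m and z of sleeve in the frame of stand below 0.12 m and linear speed of sleeve above 0.4 m/s).
It fails at once if the sleeve is rammed against the stand (over 60 N) (contact force between sleeve and stand above 60 N).
It fails at once if the spacer tube, multimeter, torch or screw tin is moved (over 30 mm) (distance of any of spacer, multimeter, torch_near, screw_tin from where it was at the start of the episode above 0.03 m).
It also fails if it takes over 64 s, if anything falls off the work surface, if the arm or the gripper's body presses on something with over 40 N, if the wrist force passes 120 N, or if a joint passes its speed limit or range.

## Working session

There is one attempt and no reset: what is moved stays moved. The work goes in short steps, Python scripts to look and compute and a shell command to move; the robot and the scene stay as the last step left them, time stands still between calls to the robot, and variables do not carry over. Pictures are saved under pics/ and viewed, at most 10 in all, crops included, and the job is handed in when it is done.

```bash
ls; mkdir -p pics; python3 - <<'E'
from cell import r
import cv2,numpy as np
for n in("top","side"):
    d=r.get_image(n);cv2.imwrite(f"pics/{n}0.png",d["img"]);np.savez(f"{n}0.npz",**d)
    print(n,d["fov_y"],d["cx"],d["cy"],np.round(d["cam_to_world"],3).tolist())
o=r.get_obs();print(o,r.grasp_offset)
E
```

```text
pics
top 49.95202471381144 319.2112471851933 198.61468723673667 [[0.021, -0.997, 0.071, 0.518], [-1.0, -0.02, 0.02, 0.066], [-0.019, -0.071, -0.997, 1.241], [0.0, 0.0, 0.0, 1.0]]
side 49.96491762749959 311.2081399287552 196.83122793575205 [[0.974, -0.111, 0.198, 0.41], [-0.227, -0.524, 0.821, -0.626], [0.012, -0.844, -0.536, 0.553], [0.0, 0.0, 0.0, 1.0]]
{'t': 0.1, 'joint_positions': array([ 1.09669070e+00,  1.81494987e-01,  1.60788781e+00, -2.07201025e-05,
        1.35380091e+00, -2.06300951e-01]), 'joint_vel': array([-2.52298915e-03, -2.31501695e-03, -2.89150524e-03,  8.73757072e-05,
        1.84210984e-03,  1.39673747e-03]), 'effort': array([ 1.09906581e-03, -4.45878124e+01, -3.52236414e+01, -1.71430670e-04,
        4.17706164e-03,  1.80205853e-05]), 'tcp_pos': array([0.15191508, 0.55406098, 0.23046812]), 'orientation': array([-4.19335229e-01, -3.11296340e+00,  2.36620791e-03]), 'wrist_force': array([-0.31089778,  0.07930985, -0.70701495]), 'wrist_torque': array([ 0.01109856, -0.03154719,  0.00833422]), 'grasp_force': 0.0, 'opening': 0.08510275567226575} 0.0187
```

View pics/top0.png

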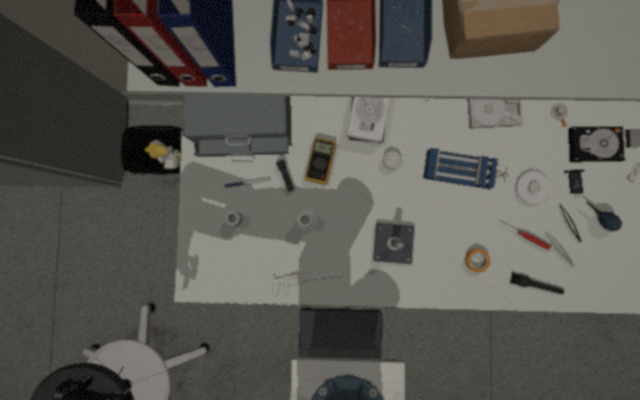

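View pics/side0.png

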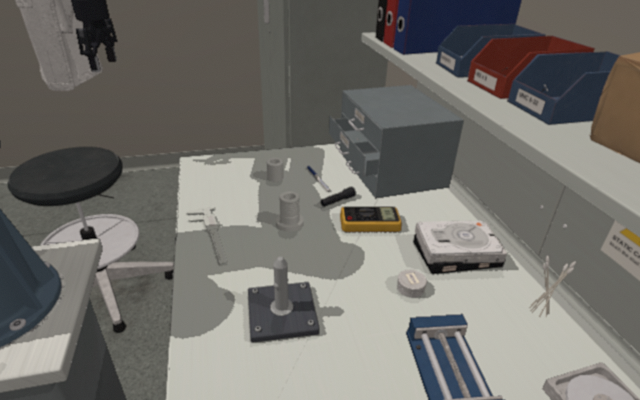

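The top view shows the sleeve at about (305,219), the spacer at (232,218) and the stand at (394,243). The side view shows the sleeve at (289,210) and the pillar at (281,285). Next I'll enlarge the crops in one mosaic.

```bash
python3 - <<'E'
import cv2,numpy as np
t=cv2.imread("pics/top0.png");s=cv2.imread("pics/side0.png")
def c(i,x,y,w,h,k,g=1.6): return cv2.resize(np.clip(i[y:y+h,x:x+w]*g,0,255).astype('uint8'),None,fx=k,fy=k,interpolation=cv2.INTER_CUBIC)
a=np.hstack([c(t,280,195,50,50,6,2),c(t,370,218,50,50,6,2)])
b=np.hstack([c(s,260,180,60,60,5,1.3),c(s,250,250,60,60,5,1.5)])
cv2.imwrite("pics/m0.png",np.vstack([a,b]))
E
```

```text
(no output)
```

View pics/m0.png

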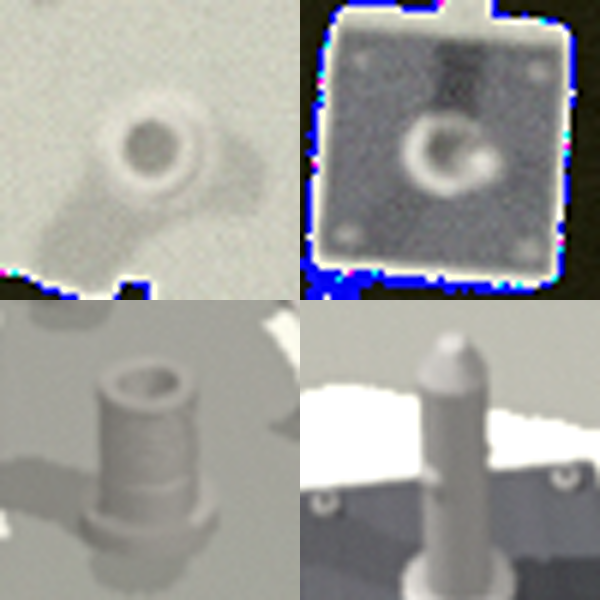

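The mosaic shows these features:
- **Sleeve, top view:** bore centre at about (305.1,219.6).
- **Pillar, top view:** tip at about (400.7,244.7), with the collar ring centred near (394.7,243.4).
- **Side view:** sleeve rim centre at (289.6,196.6), tip at (280.6,257.5), and one ball bump at about (276.4,286.2).

```bash
cat > h.py <<'E'
import numpy as np,cv2
class V:
    def __init__(s,d):
        s.img=d["img"];s.f=200/np.tan(np.radians(float(d["fov_y"]))/2);s.c=np.array([d["cx"],d["cy"]],float);s.T=np.array(d["cam_to_world"])
    def ray(s,u,v):
        q=s.T[:3,:3]@[(u-s.c[0])/s.f,(v-s.c[1])/s.f,1];return s.T[:3,3],q
    def at(s,u,v,z):
        o,q=s.ray(u,v);return o+q*(z-o[2])/q[2]
    def proj(s,p):
        q=s.T[:3,:3].T@(np.array(p)-s.T[:3,3]);return s.f*q[:2]/q[2]+s.c
def load(n):return V(np.load(n+".npz"))
def tri(a,pa,b,pb):
    A=0;B=0
    for v,p in((a,pa),(b,pb)):
        o,q=v.ray(*p);q=q/np.linalg.norm(q);P=np.eye(3)-np.outer(q,q);A=A+P;B=B+P@o
    return np.linalg.solve(A,B)
E
python3 - <<'E'
from h import *
t,s=load("top0"),load("side0");np.set_printoptions(precision=4,suppress=True)
print("mm/px",1.24/t.f,.9/s.f)
for n,pt,ps,z in(("sleeve top",(305.1,219.6),(289.6,196.6),.07),("tip",(400.7,244.7),(280.6,257.0),.12)):
    print(n,t.at(*pt,z),s.at(*ps,z),tri(t,pt,s,ps))
# bore & plate by masks
g=t.img.max(2).astype(int)
m=((g<100)&(np.indices(g.shape)[1]>365)&(np.indices(g.shape)[1]<425)&(np.indices(g.shape)[0]>215)&(np.indices(g.shape)[0]<270)).astype('uint8')
cs=max(cv2.findContours(m,0,2)[0],key=cv2.contourArea);R=cv2.minAreaRect(cs);print(R);print("plate",t.at(*R[0],.015))
for c in cv2.boxPoints(R):print(t.at(*c,.013))
print(g[212:228,296:316])
gs=s.img.max(2).astype(int);print(gs[254:262,272:290])
print("collar",t.at(394.7,243.4,.018))
E
```

```text
mm/px 0.002887947965276286 0.002096707452532609
sleeve top [0.5426 0.1268 0.07  ] [0.5448 0.1239 0.07  ] [0.5439 0.1267 0.0683]
tip [ 0.4817 -0.125   0.12  ] [ 0.4851 -0.1218  0.12  ] [ 0.4832 -0.1248  0.1228]
((393.4117736816406, 240.64703369140625), (38.961822509765625, 43.71700668334961), 4.39870548248291)
plate [ 0.4894 -0.1222  0.015 ]
[ 0.4308 -0.0635  0.013 ]
[ 0.5544 -0.0715  0.013 ]
[ 0.5482 -0.1819  0.013 ]
[ 0.4249 -0.1731  0.013 ]
[[100 103 107 105 109 109 108 112 115 110 110 110 111 109 113 113 110 107
  103 100]
 [103 105 108 110 108 108 112 113 112 111 108 109 110 110 108 111 109 108
  106  97]
 [108 107 109 108 110 107 108 106 105 100 107 109 107 108 104 107 107 109
  104 101]
 [103 107 112 110 111 104  97  92  82  81  91  97 104 106 106 104 102 103
  105 102]
 [106 112 110 112 108  97  79  70  72  74  78  83  93 103 106 103  99  99
  103  98]
 [107 111 111 113 104  88  72  70  71  74  75  75  84  96 104 104  99  99
  103 102]
 [109 110 112 110  99  78  70  73  72  75  74  74  78  89 102 105 100  96
  100 102]
 [106 107 112 108  97  76  71  73  73  75  73  77  80  88 
[... 641 characters left out ...]
95  98 100 101 100 100  94  91  89  92  98  98  96  94
   93  89]]
[[127 128 126 127 127 126 127 127 126 127 128 127 128 128 128 127 127 127]
 [128 127 128 127 128 126 127 128 128 129 128 127 127 128 127 128 128 127]
 [128 128 127 128 127 128 133 137 136 134 131 127 127 127 127 126 127 127]
 [127 128 128 128 128 134 143 148 147 145 136 122 125 128 128 128 127 128]
 [127 128 129 128 130 140 151 155 152 149 134 117 120 128 128 127 128 127]
 [129 128 128 128 131 139 150 153 151 144 127 107 108 119 126 129 127 128]
 [126 126 128 129 133 139 142 144 140 127 110  98  95 107 120 127 128 126]
 [127 128 129 133 135 137 135 135 129 117 104  97  93  99 113 124 128 128]]
collar [ 0.4818 -0.1255  0.018 ]
```

```bash
cat >> h.py <<'E'
from scipy.spatial.transform import Rotation as Ro
def go(r,x,y,z):
    o=r.get_obs();R=Ro.from_rotvec(o["orientation"]).as_matrix()
    np.set_printoptions(precision=4,suppress=True)
    print("t",o["t"],"tcp",o["tcp_pos"],"F",o["wrist_force"],"open",o["opening"]);print("axes",R.tolist());print("shift",R.T@(np.array([x,y,z])-o["tcp_pos"]))
    tilt=R.T@np.array([0,0,-1.]);print("tilt fix rotvec deg",np.degrees(np.cross([0,0,1],tilt)))
E
python3 - <<'E'
from h import *
from cell import r
go(r,.544,.127,.16)
s=load("side0");P=np.array([.4835,-.1245])
for z in(0,.06,.07,.08,.09,.12):print(z,s.proj([*P,z]))
for u,v in((276.4,286.2),(276,288),(276,284)):
    o,q=s.ray(u,v);q/=np.linalg.norm(q)
    for rad in(.011,.014):
        a=q[:2]@q[:2];b=2*q[:2]@(o[:2]-P);c=(o[:2]-P)@(o[:2]-P)-rad**2;D=b*b-4*a*c
        k=(-b-max(D,0)**.5)/2/a;print(u,v,rad,D>0,o+k*q-[*P,0])
E
```

```text
t 0.1 tcp [0.1519 0.5541 0.2305] F [-0.3109  0.0793 -0.707 ] open 0.08510275567226575
axes [[-0.9643552117146308, 0.2646101355416819, -0.0007083836831806658], [0.26461090667677534, 0.9643542077480407, -0.001424803966839301], [0.0003061152147896566, -0.0015614631797746291, -0.9999987340623055]]
shift [-0.4911 -0.308   0.0708]
tilt fix rotvec deg [-0.0895 -0.0175  0.    ]
0 [281.7598 313.0181]
0.06 [280.8488 286.926 ]
0.07 [280.6887 282.3394]
0.08 [280.526  277.6805]
0.09 [280.3608 272.9476]
0.12 [279.849  258.2869]
276.4 286.2 0.011 True [-0.0081 -0.0074  0.0703]
276.4 286.2 0.014 True [-0.0086 -0.0111  0.0739]
276 288 0.011 True [-0.0088 -0.0066  0.0658]
276 288 0.014 True [-0.0093 -0.0105  0.0696]
276 284 0.011 True [-0.0085 -0.0069  0.0747]
276 284 0.014 True [-0.009  -0.0107  0.0783]
```

```bash
python3 -m pendant '[[-0.033,-0.021,0,0,0,0],[-0.066,-0.042,0,0,0,0],[-0.099,-0.063,0.005,0,0,0],[-0.132,-0.084,0.01,0,0,0],[-0.165,-0.105,0.015,0,0,0],[-0.198,-0.126,0.02,0,0,0],[-0.231,-0.147,0.025,0,0,0],[-0.264,-0.168,0.03,0,0,0],[-0.297,-0.189,0.035,0,0,0],[-0.33,-0.21,0.04,0,0,0]]' -1 30
python3 -m pendant '[[-0.033,-0.02,0.01,0,0,0],[-0.066,-0.04,0.01,0,0,0],[-0.099,-0.06,0.02,0,0,0],[-0.132,-0.08,0.02,0,0,0],[-0.15,-0.09,0.03,0,0,0],[-0.16,-0.097,0.03,0,0,0],[-0.161,-0.098,0.03,0,0,0],[-0.161,-0.098,0.03,0,0,0],[-0.161,-0.098,0.03,0,0,0],[-0.161,-0.098,0.03,0,0,0]]'
python3 - <<'E'
from h import *
from cell import r
go(r,.544,.127,.044)
for n in("top","side"):
    d=r.get_image(n);np.savez(n+"1.npz",**d);cv2.imwrite(f"pics/{n}1.png",d["img"])
a=cv2.imread("pics/side1.png")[90:270,190:390];b=cv2.imread("pics/top1.png")[140:320,210:410]
cv2.imwrite("pics/m1.png",cv2.resize(np.hstack([a,b]),None,fx=2,fy=2,interpolation=2))
E
```

```text
t: 0.93
tcp_pos: [0.4155, 0.263, 0.1909]
orientation: [-0.419, -3.113, 0.0]
wrist_force: [-0.6, 1.0, -0.3]
opening: 0.0851
grasp_force: 0.0
t: 1.77
tcp_pos: [0.5433, 0.1289, 0.1616]
orientation: [0.417, 3.114, 0.0]
wrist_force: [-0.5, 0.0, 0.1]
opening: 0.0856
grasp_force: 0.0
t 1.7667 tcp [0.5433 0.1289 0.1616] F [-0.4926  0.0422  0.0764] open 0.08564699488633054
axes [[-0.9648200629910849, 0.26291109602962087, 4.042749599569806e-05], [0.26291109603509094, 0.9648200165741755, 0.00030199244226352496], [4.039190663154353e-05, 0.000301997204449709, -0.9999999535830902]]
shift [-0.0012 -0.0017  0.1176]
tilt fix rotvec deg [ 0.0173 -0.0023  0.    ]
```

View pics/m1.png

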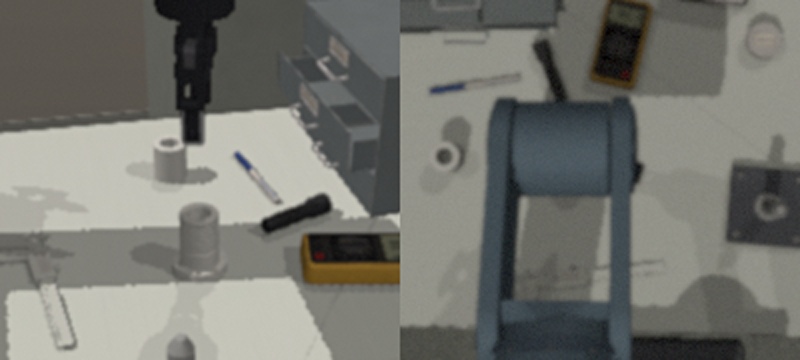

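The side crop shows the fingers above the sleeve, their tips at about (286,161) in the full image. The arm hides the sleeve in the top view. I'm descending now.

```bash
python3 - <<'E'
from h import *
s=load("side1");print(s.proj([.5433,.1289,.1616]))
E
python3 -m pendant '[[-0.001,-0.001,0.03,0,0,0],[-0.001,-0.001,0.06,0,0,0],[-0.001,-0.001,0.085,0,0,0],[-0.001,-0.001,0.1,0,0,0],[-0.001,-0.001,0.11,0,0,0],[-0.001,-0.001,0.118,0,0,0],[-0.001,-0.001,0.118,0,0,0],[-0.001,-0.001,0.118,0,0,0]]'
python3 - <<'E'
from h import *
from cell import r
d=r.get_image("side");np.savez("side2.npz",**d);cv2.imwrite("pics/m2.png",cv2.resize(d["img"][130:260,220:360],None,fx=4,fy=4,interpolation=2))
E
```

```text
[287.69406681 156.55719354]
t: 2.53
tcp_pos: [0.5452, 0.1266, 0.0439]
orientation: [0.419, 3.113, 0.0]
wrist_force: [-1.0, -0.6, 0.7]
opening: 0.086
grasp_force: 0.0
```

View pics/m2.png

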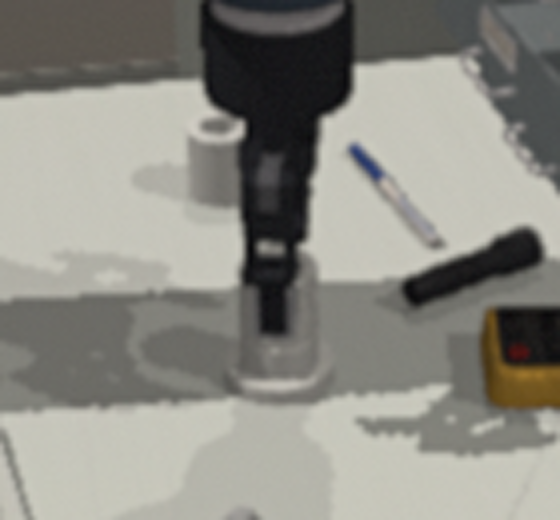

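The near finger (crop column 272) is in front of the neck (axis at about column 280), which agrees with the tool yaw. The fingers straddle the neck, so I'm closing.

```bash
python3 -m pendant '[[0,0,0,0,0,0],[0,0,0,0,0,0],[0,0,0,0,0,0],[0,0,0,0,0,0],[0,0,0,0,0,0],[0,0,0,0,0,0],[0,0,0,0,0,0],[0,0,0,0,0,0],[0,0,0,0,0,0],[0,0,0,0,0,0]]' 1 40
python3 -m pendant '[[0,0,-0.02,0,0,0],[0,0,-0.05,0,0,0],[0,0,-0.085,0,0,0],[0,0,-0.12,0,0,0],[0,0,-0.14,0,0,0],[0,0,-0.15,0,0,0],[0,0,-0.15,0,0,0],[0,0,-0.15,0,0,0]]'
python3 - <<'E'
from h import *
from cell import r
go(r,.4825,-.1248,.1935)
E
```

```text
t: 3.42
tcp_pos: [0.5454, 0.1263, 0.0441]
orientation: [0.419, 3.112, 0.0]
wrist_force: [-1.3, -0.3, 5.5]
opening: 0.0414
grasp_force: 40.2
t: 4.08
tcp_pos: [0.5442, 0.1263, 0.1921]
orientation: [-0.419, -3.112, 0.0]
wrist_force: [-0.0, -0.7, -2.8]
opening: 0.041
grasp_force: 41.5
t 4.0833 tcp [0.5442 0.1263 0.1921] F [-0.0305 -0.7064 -2.8358] open 0.041020223882251856
axes [[-0.9643582355419422, 0.26459676738712373, -0.0013206932711621298], [0.26459702595119244, 0.9643590686974455, -2.1881035311216586e-05], [0.0012678328818024628, -0.000370552668347807, -0.9999991276448714]]
shift [-0.0069 -0.2585 -0.0013]
tilt fix rotvec deg [-0.0212 -0.0726  0.    ]
```

```bash
python3 -m pendant '[[0,-0.03,0,0,0,0],[0,-0.06,0,0,0,0],[0,-0.095,0,0,0,0],[0,-0.13,0,0,0,0],[-0.004,-0.165,0,0,0,0],[-0.007,-0.2,0,0,0,0],[-0.007,-0.23,0,0,0,0],[-0.007,-0.25,0,0,0,0],[-0.007,-0.2585,0,0,0,0],[-0.007,-0.2585,0,0,0,0]]'
python3 -m pendant '[[0,0,0,0,0,0],[0,0,0,0,0,0],[0,0,0,0,0,0],[0,0,0,0,0,0]]'
python3 - <<'E'
from h import *
from cell import r
go(r,.4825,-.1248,.1935)
for n in("top","side"):
    d=r.get_image(n);np.savez(n+"3.npz",**d);cv2.imwrite(f"pics/{n}3.png",d["img"])
a=cv2.imread("pics/side3.png")[190:330,220:340];b=cv2.imread("pics/top3.png")[180:320,340:460]
cv2.imwrite("pics/m3.png",cv2.resize(np.hstack([a,b]),None,fx=3.3,fy=3.3,interpolation=2))
E
```

```text
t: 4.92
tcp_pos: [0.4816, -0.1258, 0.191]
orientation: [-0.423, -3.109, -0.002]
wrist_force: [-0.7, 0.3, -2.0]
opening: 0.0413
grasp_force: 41.8
t: 5.25
tcp_pos: [0.4834, -0.1236, 0.1931]
orientation: [-0.417, -3.114, -0.0]
wrist_force: [0.7, -0.3, -1.8]
opening: 0.0408
grasp_force: 41.8
t 5.25 tcp [ 0.4834 -0.1236  0.1931] F [ 0.75   -0.3133 -1.7832] open 0.04077682152759814
axes [[-0.9648137778304547, 0.26293404482393656, -0.0002493612846779941], [0.2629339549392139, 0.9648137735042631, 0.00034321492988368166], [0.00033083009179432643, 0.0002655729443197813, -0.999999910011227]]
shift [ 0.0005 -0.0014 -0.0004]
tilt fix rotvec deg [ 0.0152 -0.019   0.    ]
```

View pics/m3.png

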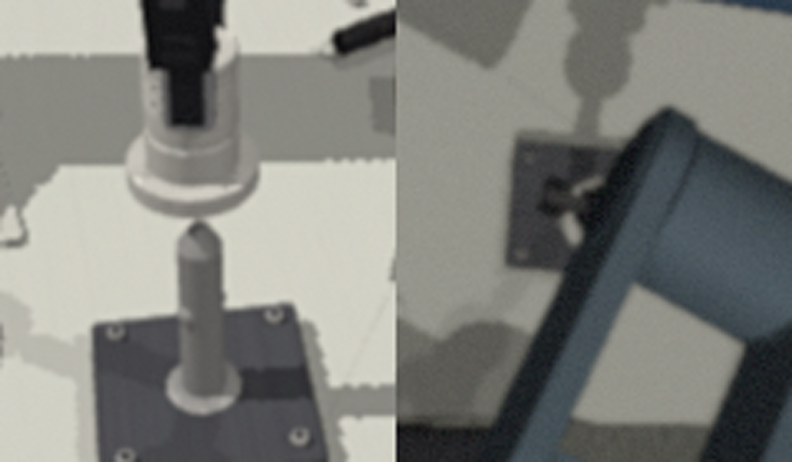

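The side crop shows the flange spanning crop columns 125–258 and the pillar axis at about column 200. The sleeve looks roughly 4 mm short of the axis in +x, so I'll measure that numerically.

```bash
python3 - <<'E'
from h import *
s=load("side3");g=s.img.max(2).astype(int)
print("flange rows");
for v in range(236,258,3):print(v,g[v,250:306])
print("pillar");
for v in (268,275,300):print(v,g[v,266:294])
for x,y in((.4834,-.1236),(.4825,-.1248)):
  a=np.linspace(0,2*np.pi,200)
  for z in(.149,.159):
    E=np.array([s.proj([x+.03*np.cos(t),y+.03*np.sin(t),z]) for t in a]);print(x,z,E.min(0),E.max(0))
  for z in(.06,.09,.1):
    E=np.array([s.proj([x+.011*np.cos(t),y+.011*np.sin(t),z]) for t in a]);print(x,z,E.min(0),E.max(0),E.mean(0))
E
```

```text
flange rows
236 [138 137 138 137 137 136 137 142 164 192 201 200 199 191 170 155 154 151
 152 155 158 155 157 160 165 162 149 139 135 138 136 137 138 138 137 133
 129 125 123 123 119 119 130 144 147 146 147 145 141 137 137 138 138 137
 137 135]
239 [146 147 146 146 146 146 148 157 181 198 200 199 197 189 169 156 153 152
 148 144 140 136 134 132 130 126 121 121 122 123 125 124 125 126 128 128
 127 125 123 121 119 123 136 147 148 147 148 146 160 184 188 187 187 188
 188 188]
242 [210 210 210 209 210 211 210 202 190 188 193 194 190 184 178 170 161 152
 147 143 140 137 135 133 129 126 122 121 124 124 123 125 126 126 128 129
 127 125 125 123 127 133 146 151 153 151 142 132 159 204 213 210 210 210
 210 209]
245 [208 208 210 208 208 209 210 207 186 162 174 202 216 208 205 204 204 202
 199 190 179 166 154 148 140 132 129 127 127 128 130 133 136 138 138 139
 139 137 132 138 143 153 159 152 138 126 120 139 182 207 213 210 210 210
 210 211]
248 [208 209 209 209 209 209 210 209 205 189 165 152 150 156 164 173 181 194
 202 203 203 204 204 206 205 206 207 208 208 209 209 209 208 208 207 205
 202 1
[... 1289 characters left out ...]
 [273.84027124 281.74602751] [287.53377606 291.4771022 ] [280.72355449 286.57367617]
0.4834 0.09 [273.18512715 267.85036259] [287.20556657 277.42853555] [280.23295016 272.60143622]
0.4834 0.1 [272.95975205 263.07235745] [287.09266664 272.59380026] [280.06418325 267.79504604]
0.4825 0.149 [258.53527953 231.52347704] [298.75627876 256.72910875]
0.4825 0.159 [258.1736502  226.33114972] [298.73464252 251.3273729 ]
0.4825 0.06 [273.40098961 282.33482637] [287.11841033 292.09860257] [280.29640252 287.17864078]
0.4825 0.09 [272.73422758 268.42934251] [286.77973945 278.04046532] [279.79476647 273.19670075]
0.4825 0.1 [272.5048434  263.64771017] [286.66323465 273.20216815] [279.62219536 268.3867143 ]
```

```bash
python3 -m pendant '[[-0.0017,-0.0003,0.01,0,0,0],[-0.0017,-0.0003,0.02,0,0,0],[-0.0017,-0.0003,0.025,0,0,0],[-0.0017,-0.0003,0.029,0,0,0],[-0.0017,-0.0003,0.033,0,0,0],[-0.0017,-0.0003,0.037,0,0,0],[-0.0017,-0.0003,0.041,0,0,0],[-0.0017,-0.0003,0.041,0,0,0]]'
python3 -m pendant '[[0,0,0.003,0,0,0],[0,0,0.006,0,0,0],[0,0,0.009,0,0,0],[0,0,0.009,0,0,0],[0,0,0.009,0,0,0]]'
python3 - <<'E'
from h import *
from cell import r
go(r,.4825,-.1248,.1935);print(r.get_obs()["wrist_torque"])
E
```

```text
t: 6.02
tcp_pos: [0.4843, -0.1254, 0.1514]
orientation: [-0.419, -3.112, -0.001]
wrist_force: [0.2, 0.4, -2.0]
opening: 0.0411
grasp_force: 41.8
t: 6.43
tcp_pos: [0.4846, -0.1254, 0.1431]
orientation: [-0.419, -3.113, -0.0]
wrist_force: [0.1, 0.5, -2.4]
opening: 0.0413
grasp_force: 41.8
t 6.4333 tcp [ 0.4846 -0.1254  0.1431] F [ 0.0529  0.4539 -2.3814] open 0.04132597150081794
axes [[-0.9643568542891627, 0.2646048937337808, -0.00032832551850332597], [0.26460479062498554, 0.9643568832932017, 0.0003262258887965152], [0.0004029439403677018, 0.00022772166682708114, -0.9999998928895064]]
shift [ 0.0022 -0.     -0.0504]
tilt fix rotvec deg [ 0.013  -0.0231  0.    ]
[ 0.1952 -0.0439  0.0118]
```

The sleeve has passed the taper with no side force. From here I step down and watch the force.

```bash
for i in 1; do python3 -m pendant '[[0,0,0.003,0,0,0],[0,0,0.006,0,0,0],[0,0,0.009,0,0,0],[0,0,0.009,0,0,0]]'; done | egrep "tcp|force"
python3 -m pendant '[[0,0,0.002,0,0,0],[0,0,0.004,0,0,0],[0,0,0.004,0,0,0]]'| egrep "tcp|wrist"
python3 -m pendant '[[0,0,0.002,0,0,0],[0,0,0.004,0,0,0],[0,0,0.004,0,0,0]]'| egrep "tcp|wrist"
python3 -m pendant '[[0,0,0.002,0,0,0],[0,0,0.003,0,0,0],[0,0,0.003,0,0,0]]'| egrep "tcp|wrist"
python3 -m pendant '[[0,0,0.002,0,0,0],[0,0,0.003,0,0,0],[0,0,0.003,0,0,0]]'| egrep "tcp|wrist"
```

```text
tcp_pos: [0.4844, -0.1253, 0.1335]
wrist_force: [0.7, 1.7, -2.7]
grasp_force: 41.8
tcp_pos: [0.4846, -0.1253, 0.1299]
wrist_force: [0.1, 1.7, -2.7]
tcp_pos: [0.4846, -0.1253, 0.1258]
wrist_force: [1.1, 1.4, -2.9]
tcp_pos: [0.4847, -0.1254, 0.123]
wrist_force: [0.1, 3.2, -2.7]
tcp_pos: [0.4847, -0.1254, 0.12]
wrist_force: [0.9, 3.0, -3.0]
```

```bash

python3 -m pendant '[[0,0.0005,0.001,0,0,0],[0,0.0005,0.002,0,0,0],[0,0.0005,0.002,0,0,0]]'| egrep "tcp|wrist"
for_=0; python3 -m pendant '[[0,0,0.001,0,0,0],[0,0,0.002,0,0,0],[0,0,0.002,0,0,0]]'| egrep "tcp|wrist"
python3 -m pendant '[[0,0,0.001,0,0,0],[0,0,0.002,0,0,0],[0,0,0.002,0,0,0]]'| egrep "tcp|wrist"
python3 -m pendant '[[0,0,0.001,0,0,0],[0,0,0.002,0,0,0],[0,0,0.002,0,0,0]]'| egrep "tcp|wrist"
python3 -m pendant '[[0,0,0.001,0,0,0],[0,0,0.002,0,0,0],[0,0,0.002,0,0,0]]'| egrep "tcp|wrist"
```

```text
tcp_pos: [0.4848, -0.1253, 0.1182]
wrist_force: [0.4, 1.1, -2.6]
tcp_pos: [0.4848, -0.1253, 0.1161]
wrist_force: [0.1, 0.2, -2.4]
tcp_pos: [0.485, -0.1252, 0.1142]
wrist_force: [1.7, 0.4, -1.9]
tcp_pos: [0.4854, -0.1252, 0.113]
wrist_force: [-0.3, 0.9, 4.7]
tcp_pos: [0.4854, -0.1252, 0.111]
wrist_force: [-0.4, 1.6, 2.7]
```

```bash

for_=0; python3 -m pendant '[[0,0,0.001,0,0,0],[0,0,0.002,0,0,0],[0,0,0.002,0,0,0]]'| egrep "tcp|wrist"
python3 -m pendant '[[0,0,0.001,0,0,0],[0,0,0.002,0,0,0],[0,0,0.002,0,0,0]]'| egrep "tcp|wrist"
python3 -m pendant '[[0,0,0.002,0,0,0],[0,0,0.004,0,0,0],[0,0,0.004,0,0,0]]'| egrep "tcp|wrist"
python3 -m pendant '[[0,0,0.002,0,0,0],[0,0,0.004,0,0,0],[0,0,0.004,0,0,0]]'| egrep "tcp|wrist"
python3 -m pendant '[[0,0,0.002,0,0,0],[0,0,0.004,0,0,0],[0,0,0.004,0,0,0]]'| egrep "tcp|wrist"
python3 -m pendant '[[0,0,0.002,0,0,0],[0,0,0.004,0,0,0],[0,0,0.004,0,0,0]]'| egrep "tcp|wrist"
python3 -m pendant '[[0,0,0.001,0,0,0],[0,0,0.002,0,0,0],[0,0,0.002,0,0,0]]'| egrep "tcp|wrist"
```

```text
tcp_pos: [0.4849, -0.1251, 0.108]
wrist_force: [2.2, -0.1, -1.4]
tcp_pos: [0.4847, -0.125, 0.1058]
wrist_force: [1.2, -0.6, -2.7]
tcp_pos: [0.4846, -0.125, 0.1016]
wrist_force: [1.7, -0.3, -4.1]
tcp_pos: [0.4846, -0.125, 0.0977]
wrist_force: [1.7, -0.8, -4.7]
tcp_pos: [0.4846, -0.125, 0.0937]
wrist_force: [2.5, -0.4, -3.8]
tcp_pos: [0.4847, -0.125, 0.0898]
wrist_force: [1.4, 0.9, -4.6]
tcp_pos: [0.4848, -0.125, 0.088]
wrist_force: [1.7, 0.7, -2.3]
```

```bash
python3 - <<'E'
from h import *
from cell import r
print(r.get_obs())
d=r.get_image("side");np.savez("side4.npz",**d);cv2.imwrite("pics/m4.png",cv2.resize(d["img"][190:330,210:350],None,fx=4,fy=4,interpolation=2))
E
```

```text
{'t': 10.7667, 'joint_positions': array([-4.89837329e-01,  2.01243813e-01,  1.90444292e+00, -1.42005004e-04,
        1.03603918e+00, -1.79287253e+00]), 'joint_vel': array([ 0.00019707,  0.00082921,  0.00275596, -0.00258078, -0.00138636,
       -0.00037141]), 'effort': array([-1.26471492e-01, -4.06872761e+01, -2.95772696e+01, -1.48844440e-01,
        4.29656440e-01, -3.99992714e-03]), 'tcp_pos': array([ 0.48478678, -0.12502426,  0.08803411]), 'orientation': array([-4.19207827e-01, -3.11332890e+00,  1.06927492e-04]), 'wrist_force': array([ 1.74465713,  0.67615828, -2.28161214]), 'wrist_torque': array([-0.01842279, -0.26720535, -0.02278652]), 'grasp_force': 41.698242824159024, 'opening': 0.041385492179431445}
```

View pics/m4.png

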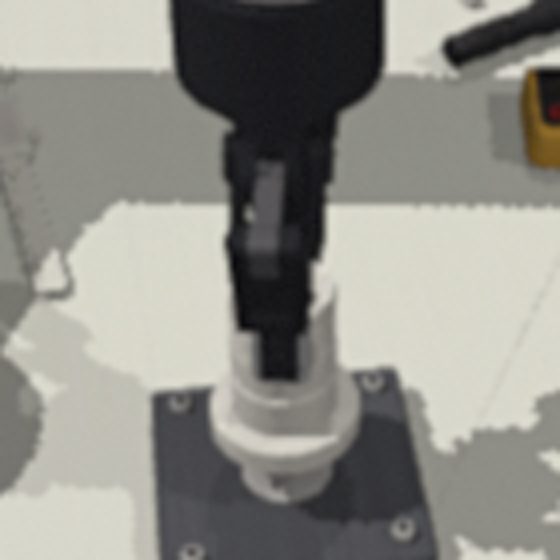

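```bash
python3 - <<'E'
from h import *
s=load("side4");g=s.img.max(2).astype(int)
print(g[290:318,276:286:3].T)
a=np.linspace(0,2*np.pi,200)
for z in(.036,.040,.044,.048):
    E=np.array([s.proj([.4840+.03*np.cos(t),-.1245+.03*np.sin(t),z]) for t in a]);print(z,E.min(0),E.max(0))
E
```

```text
[[165 154 139 137 138 137 137 138 158 191 207 210 208 181 148 137 136 131
  124 130 138 143 151 147 119  87  76  77]
 [172 160 131 123 126 126 126 123 138 183 210 215 213 191 153 131 130 128
  105  85  79  91 123 153 155 116  82  76]
 [147 140 129 127 127 127 126 124 137 187 211 215 211 185 146 127 126 125
  104  89  92  96  97 103 113  95  76  75]
 [142 134 131 130 130 130 128 126 143 189 213 216 207 174 138 128 129 121
  107  99 100 102 105 104  92  65  51  59]]
0.036 [263.12372099 284.63265756] [299.83656129 311.5368874 ]
0.04 [263.00660064 282.89601397] [299.83198761 309.75533461]
0.044 [262.88876011 281.14910041] [299.82738592 307.96245406]
0.048 [262.77019273 279.39182551] [299.82275596 306.15813737]
```

The crop shows the sleeve on the pillar with the flange bottom at full-image row 308. That puts the underside at about 44 mm, so nothing has slipped in the grip. I'm continuing in fine steps to find the click.

```bash

python3 -m pendant '[[0,0,0.001,0,0,0],[0,0,0.002,0,0,0],[0,0,0.002,0,0,0]]'| egrep "tcp|wrist"
python3 -m pendant '[[0,0,0.001,0,0,0],[0,0,0.002,0,0,0],[0,0,0.002,0,0,0]]'| egrep "tcp|wrist"
python3 -m pendant '[[0,0,0.001,0,0,0],[0,0,0.001,0,0,0],[0,0,0.001,0,0,0]]'| egrep "tcp|wrist"
python3 -m pendant '[[0,0,0.001,0,0,0],[0,0,0.001,0,0,0],[0,0,0.001,0,0,0]]'| egrep "tcp|wrist"
python3 -m pendant '[[0,0,0.001,0,0,0],[0,0,0.001,0,0,0],[0,0,0.001,0,0,0]]'| egrep "tcp|wrist"
python3 -m pendant '[[0,0,0.001,0,0,0],[0,0,0.001,0,0,0],[0,0,0.001,0,0,0]]'| egrep "tcp|wrist"
```

```text
tcp_pos: [0.4848, -0.1251, 0.0861]
wrist_force: [1.5, -0.8, -3.3]
tcp_pos: [0.4846, -0.125, 0.0838]
wrist_force: [1.4, 0.0, -4.9]
tcp_pos: [0.4844, -0.1248, 0.0825]
wrist_force: [1.3, -0.5, -9.3]
tcp_pos: [0.4845, -0.1247, 0.0817]
wrist_force: [1.8, 0.6, -9.6]
tcp_pos: [0.4848, -0.1247, 0.081]
wrist_force: [3.1, 2.2, -10.4]
tcp_pos: [0.4849, -0.1251, 0.0804]
wrist_force: [1.7, 1.3, -6.8]
```

The sleeve is being pulled down (about −10 N against a baseline near −3), so the balls are snapping into the groove. One more small step to find the balance point.

```bash

python3 -m pendant '[[0,0,0.0005,0,0,0],[0,0,0.001,0,0,0],[0,0,0.001,0,0,0],[0,0,0.001,0,0,0]]'| egrep "tcp|wrist"
```

```text
tcp_pos: [0.485, -0.1252, 0.0796]
wrist_force: [0.4, 1.9, -2.0]
```

The force is back at the baseline, so the groove is level with the balls. Releasing.

```bash

python3 -m pendant '[[0,0,0,0,0,0],[0,0,0,0,0,0],[0,0,0,0,0,0],[0,0,0,0,0,0],[0,0,0,0,0,0],[0,0,0,0,0,0],[0,0,0,0,0,0],[0,0,0,0,0,0],[0,0,0,0,0,0],[0,0,0,0,0,0]]' -1 20
python3 -m pendant '[[0,0,-0.01,0,0,0],[0,0,-0.03,0,0,0],[0,0,-0.05,0,0,0],[0,0,-0.08,0,0,0],[0,0,-0.11,0,0,0],[0,0,-0.13,0,0,0],[0,0,-0.15,0,0,0],[0,0,-0.15,0,0,0],[0,0,-0.15,0,0,0],[0,0,-0.15,0,0,0]]'
python3 - <<'E'
from h import *
from cell import r
d=r.get_image("side");np.savez("side5.npz",**d);cv2.imwrite("pics/m5.png",cv2.resize(d["img"][190:330,210:350],None,fx=4,fy=4,interpolation=2))
s=load("side5");g=s.img.max(2).astype(int);print(g[296:318,276:286:3].T)
E
```

```text
t: 13.48
tcp_pos: [0.4849, -0.1251, 0.0793]
orientation: [-0.419, -3.113, 0.0]
wrist_force: [0.4, -0.8, -0.5]
opening: 0.0855
grasp_force: 0.0
t: 14.32
tcp_pos: [0.4844, -0.1248, 0.2288]
orientation: [-0.419, -3.113, -0.0]
wrist_force: [-0.6, 0.5, 0.2]
opening: 0.0853
grasp_force: 0.0
[[144 132 129 129 129 127 138 174 197 200 201 192 159 133 129 127 108  84
   71  64  64  72]
 [153 124 120 121 120 119 120 142 181 200 205 201 171 135 124 123 114  97
   81  61  45  57]
 [129 121 119 120 119 118 120 146 185 204 206 200 167 131 121 118 110  93
   84  69  52  45]
 [129 123 122 123 122 121 122 142 181 202 203 190 153 124 122 119 105  95
   86  62  47  44]]
```

View pics/m5.png

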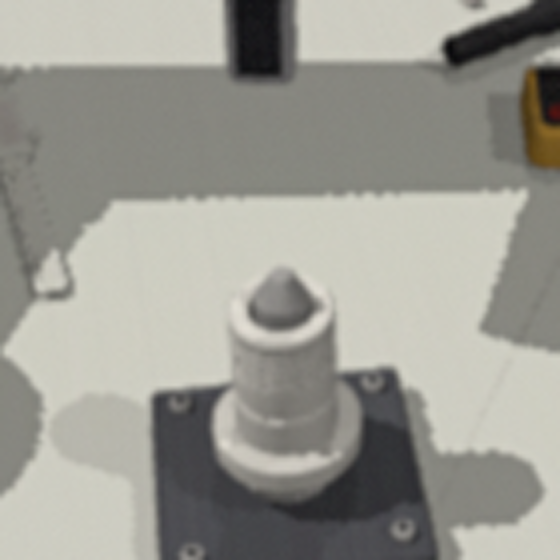

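The sleeve sits upright on the pillar. Its flange bottom is at about row 312, so the underside is at about 35 mm, where the click was felt and well above the 18 mm collar. The gripper is clear, so I'm handing in.

```bash
python3 -c "
from cell import r
print(r.sign_off())"
```

```text
the job is handed in; nothing more can be done
None
```

The sleeve was left at the click height on the pillar (underside about 35 mm above the worktop), released with the gripper clear, and the job was handed in at about 14 s; sign-off gave no verdict.

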